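# Fan index cards on a sloping rack under its lamp

## Robot

A 6-joint arm with a two-finger parallel gripper is mounted at the origin on the work surface. World frame = base frame: x ahead of the robot, y to its left, z up, the work surface at z = 0. Lengths are in mm, angles in rad, forces in N, time in s.
With the tool pointing down it reaches from about 350 to 975 mm from the base axis. Payload 7.1 kg.
Tool frame: the origin (TCP) lies midway between the tips of the shut fingers; the grasp point (between the pads) lies 19 mm behind it (ctrl.grasp_offset is the distance from the TCP to the grasp point, in mm); z points along the fingers, y is the line along which they close (so a half turn about z gives the same grasp; the last joint's range is limited). The gripper opens to 88 mm and grips with 3 to 60 N. Pads are 20 mm wide; open, the fingers measure 115 mm over their backs; the gripper's body (75 mm by 178 mm) begins 61 mm behind the grasp point.
Start: joints at [1.226, 0.423, 1.63, -0, 1.089, -0.019], TCP at [200.01, 592.116, 222.675] pointing down, gripper open.
Joint ranges: [-3, 3], [-0.9, 2.11], [0.09, 2.58], [-1.31, 4.45], [0.11, 2.69], [-2.54, 2.54]. Speed limits (rad/s): [2.39, 2.39, 3.01, 3.14, 3.14, 3.14].

## Interface

Orientations are given as a rotation vector (axis times angle).
In Python, from workcell import sensors, viewer, ctrl gives the robot as it stands. The module is installed in compiled form; this text tells all that it offers.
- The arm moves only by the shell command python3 -m handwheel 'ROWS'. ROWS is JSON, a list of rows, each a list of 7 numbers: the shift along the tool's x, y, z in mm, then the turn, a rotation vector about the tool's x, y, z in rad, then the closure, from 0 (fully open) to 1 (shut). In form: [[x, y, z, rx, ry, rz, jaw], ...]. A call has 1 to 10 rows; each row shifts and turns the commanded pose from where the row before left it, along the tool's axes as they then stand; what a row does not reach is not made up. A row lasts 1/8 s, in which the tool goes at most 62.5 mm and 10.7 degrees, less where a joint would pass 70% of its speed; a pose out of reach is approached as far as the arm can. A call is refused whole if a number of a shift passes 62.5 or a number of a turn 0.188, either way. A call with a gripper value outside its range is refused whole. The fingers move at their own pace and stop on an object; the grip force is fixed at half the most. Time passes only in rows, so rows that do not move let the fingers close. It gives the time, the measured TCP pose, the force, the opening and the grip force at its end, in the units of the state.
- sensors.get_obs(): the state, without advancing time (a new reading comes with each control period).
- viewer.get_image(name): name is "scene" or "top" or "wrist"; returns a dict with "frame" (480x640x3 uint8, blue, green, red), "fov_y" (degrees; the focal length in pixels is half the picture's height over the tangent of half this angle, whatever the lens; pixels are square), "cx", "cy" (the principal point, pixels), "distortion" ([k1, k2, p1, p2, k3] as OpenCV has them; the pictures are not rectified), "R" (3x3) and "t" (3): a world point X has camera coordinates R X + t. Camera axes: x right, y down, z forward; pixel columns grow to the right and rows downward; lengths in mm; the calibration is good to about 2 mm. A picture is of the moment at which its call begins. There is no depth.
- ctrl.close_job(): hands the job in; it is judged then, once.
The state is a dict: "t": time; "qpos": joint angles; "qvel": joint speeds; "joint_torque": joint torques, N m; "ee_pos": TCP position; "orientation": TCP orientation; "ft_force": force on the tool from outside, world axes, zero at the start; "moment": the same for the moment, N m; "width": finger opening in mm; "grasp_force": force on a finger pad.
Only numpy, scipy, OpenCV 4.12 (cv2) and the standard library are available. Lean on these libraries where they do the work, as an engineer would, in place of code of your own. Each camera call takes 0.05 s, during which the arm holds its last target. There are 200 camera calls.

## Task

Two rigid index cards lie on the counter beside the sloping card rack. Lay them in the rack to continue, to the right (as seen from the rack's low, lipped side), the fan begun by the card fixed there: first the taller one, then the shorter one, each squarely on the slope, face and rib outward, with its bottom edge down against the front lip and its left edge lapped about 30 mm over the right edge of the card to its left. Lay them down, do not drop them, and leave the hole punch, the stamp and the can where they are.

Things in the scene. Friction and masses are not known exactly. Their poses are not given: they have to be found in the camera images.
- deck: rack's grey sloping plate, 28 degrees from level, fixed. Origin: on its upper surface, at the inner face of the front lip, mid-length, 22 mm above the counter. x up the slope (roughly to the robot's left), y left along the lip as seen facing the slope (roughly towards the robot), z out of the surface. 140 mm up the slope, y -105 to 105 mm. The lip (4 mm thick) stands 15 mm above the surface. A card let go higher up may stay there.
- header_grip (a point): rib centre of the white header card fixed flat on the plate (80 wide, 120 tall, 5 mm thick, y 15 to 95 mm, bottom at the lip), at deck x 58, y 74, z 17 mm; axes as the deck's. Added cards go to its right (-y), each with its right edge on the plate, leaning on the right edge of the card to its left (0.1 rad about x); a 30 mm lap sets ribs 50 mm apart, in line
- lamp (a point): centre of the rack's lamp, a level bar 24 mm deep, 250 long, 18 high, parallel to the lip, 176 mm above the counter, 89 mm (level) behind the lip; held by arms and posts 119 mm to either side (posts 145 mm behind the lip). A hand pointing straight down at the ribs meets it; one tilted square to the slope passes in front of it
- tall_grip (a point): loose white plastic card, 80 wide, 100 tall, 5 mm thick, 60 g, lying face up; an upstanding rib on its face is 12 mm thick (along x), 30 long (along y), 24 high. Point: rib centre, 12 mm above the face, 17 above the underside, 58 mm from the bottom edge, 42 from the top, 21 from the left edge. x to the card's top edge (pinch the rib along x), y to its left edge, z out of the face. The first card to add.
- short_grip (a point): loose white plastic card, 80 wide, 80 tall, 5 mm thick, 50 g, lying face up; an upstanding rib on its face is 12 mm thick (along x), 30 long (along y), 24 high. Point: rib centre, 12 mm above the face, 17 above the underside, 58 mm from the bottom edge, 22 from the top, 21 from the left edge. x to the card's top edge (pinch the rib along x), y to its left edge, z out of the face. The second card to add.
- punch: bystander: heavy hole punch, 70 x 130 mm, 75 mm high, 1.2 kg, origin under its centre
- stamp: bystander: rubber stamp, 52 x 32 mm, 74 mm high with a wooden knob, origin under its centre
- can: bystander: upright metal spray can, 48 mm across, 150 mm high, origin under its centre

How it is judged (in metres and radians):
On the way, in this order (a step that is already met when the one before it is completed fails the run):
1. the taller card lies in the rack, lapped over the fixed card, at the lip, released (x of tall_grip in the frame of deck between 0.053 and 0.063 m and z of tall_grip in the frame of deck between 0.016 and 0.03 m and y of tall_grip in the frame of header_grip between -0.06 and -0.04 m and z of tall_grip in the frame of header_grip between 0.001 and 0.011 m and angle between the x axis of tall_grip and the x axis of deck, either way round below 0.1 rad and angle between the z axis of tall_grip and the z axis of deck, either way round below 0.19 rad and contact force between the fingers and tall below 0.1 N and linear speed of tall below 0.02 m/s), for 0.2 s.
2. the shorter card lies lapped over the taller one, at the lip, released (x of short_grip in the frame of deck between 0.053 and 0.063 m and z of short_grip in the frame of deck between 0.016 and 0.03 m and y of short_grip in the frame of tall_grip between -0.06 and -0.04 m and z of short_grip in the frame of tall_grip between 0.001 and 0.011 m and angle between the x axis of short_grip and the x axis of deck, either way round below 0.1 rad and angle between the z axis of short_grip and the z axis of deck, either way round below 0.19 rad and contact force between the fingers and short below 0.1 N and linear speed of short below 0.02 m/s), for 0.2 s.
At the end, for the whole second after the job is handed in: Both cards lie released and at rest on the slope, face outward: bottom edge within 5 mm of the lip, square within 0.1 rad, leaning at most 0.19 rad off its plane, each lapped 20 to 40 mm over the card to its left (ribs 50 +- 10 mm apart); the taller next to the fixed card, the shorter next (all of step 1 and all of step 2); the robot touches nothing.
It fails at once if the tall card is let fall or thrown (moves freely, out of the fingers, faster than 0.7 m/s: a fall of about 25 mm) (linear speed of tall above 0.7 m/s and contact force between the fingers and tall below 0.05 N).
It fails at once if the short card is let fall or thrown (moves freely, out of the fingers, faster than 0.7 m/s: a fall of about 25 mm) (linear speed of short above 0.7 m/s and contact force between the fingers and short below 0.05 N).
It fails at once if the punch is moved more than 30 mm (distance of punch from where it was at the start of the episode above 0.03 m).
It fails at once if the stamp is moved more than 30 mm (distance of stamp from where it was at the start of the episode above 0.03 m).
It fails at once if the can is moved more than 30 mm (distance of can from where it was at the start of the episode above 0.03 m).
It also fails if it takes over 53 s, if anything falls off the work surface, if the arm or the gripper's body presses on something with over 40 N, if the wrist force passes 120 N, or if a joint passes its speed limit or range.

## Working session

There is one attempt and no reset: what is moved stays moved. The work goes in short steps, Python scripts to look and compute and a shell command to move; the robot and the scene stay as the last step left them, time stands still between calls to the robot, and variables do not carry over. Pictures are saved under pics/ and viewed, at most 10 in all, crops included, and the job is handed in when it is done.

```bash
mkdir -p pics; python3 - <<'E'
from workcell import sensors, viewer
import cv2, pickle, numpy as np
d={}
for n in("scene","top","wrist"):
    d[n]=viewer.get_image(n); cv2.imwrite(f"pics/{n}0.png",d[n]["frame"])
    print(n,d[n]["fov_y"],d[n]["cx"],d[n]["cy"],d[n]["distortion"],(-np.array(d[n]["R"]).T@d[n]["t"]).round(0))
pickle.dump(d,open("im0.pkl","wb"))
o=sensors.get_obs();print({k:np.round(v,3) for k,v in o.items()})
E
```

```text
scene 43.780957893063245 304.70495410530424 240.39526506297582 [0.02874224 0.         0.         0.         0.        ] [1185.  480.  846.]
top 55.477550609902536 321.63154645007785 245.75110668800374 [-0.11283038  0.          0.          0.          0.        ] [ 454.  -72. 1039.]
wrist 64.56424073847857 312.09385085397224 238.38127443124782 [0.02003206 0.         0.         0.         0.        ] [139. 613. 383.]
{'t': np.float64(0.15), 'qpos': array([ 1.226,  0.424,  1.63 ,  0.   ,  1.089, -0.019]), 'qvel': array([-0.001, -0.002, -0.003, -0.   ,  0.001, -0.   ]), 'joint_torque': array([-0.0000e+00, -5.4499e+01, -2.7392e+01,  6.4000e-02,  2.0000e-02,
       -0.0000e+00]), 'ee_pos': array([199.869, 591.741, 222.081]), 'orientation': array([-5.09e-01, -3.10e+00,  2.00e-03]), 'ft_force': array([ 0.751, -0.346,  0.323]), 'moment': array([ 0.007, -0.032,  0.011]), 'grasp_force': np.float64(0.0), 'width': np.float64(87.993)}
```

View pics/top0.png

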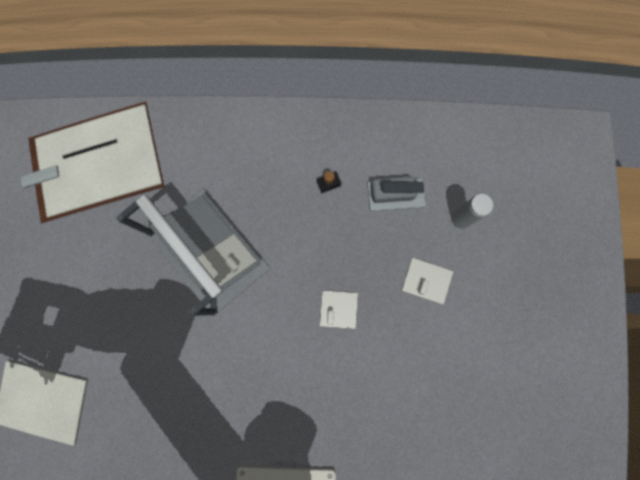

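View pics/scene0.png

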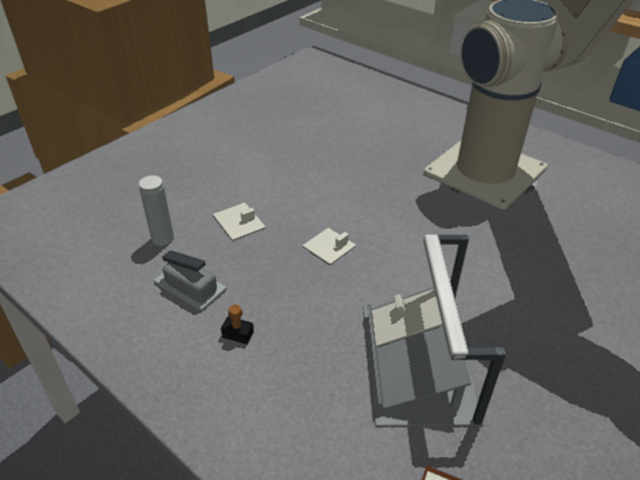

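The top view shows the rack on the left (lip from about (207,193) to (268,265), header card at (227,257)), the squarer card at (339,310) and the longer one at (428,281). The stamp is at (329,180), the punch at (397,190) and the can at (480,205). The scene view agrees. Next I'll undistort both views, measure the cards and crop the rack.

```bash
cat > h.py <<'E'
import cv2, numpy as np, pickle
from scipy.spatial.transform import Rotation as Rt
def K(d):
    f=240/np.tan(np.radians(d["fov_y"])/2); return np.array([[f,0,d["cx"]],[0,f,d["cy"]],[0,0,1]])
def ray(d,px):
    R=np.array(d["R"]);c=-R.T@np.array(d["t"])
    u=cv2.undistortPoints(np.float64(px).reshape(-1,1,2),K(d),np.array(d["distortion"])).reshape(-1,2)
    return c,np.c_[u,np.ones(len(u))]@R
def onz(d,px,z):
    c,v=ray(d,px); return c+v*((z-c[2])/v[:,2])[:,None]
def tri(d1,p1,d2,p2):
    out=[]
    for a,b in zip(p1,p2):
        c1,v1=ray(d1,[a]);c2,v2=ray(d2,[b]);v1=v1[0];v2=v2[0]
        s=np.linalg.lstsq(np.c_[v1,-v2],c2-c1,rcond=None)[0]
        q1=c1+s[0]*v1;q2=c2+s[1]*v2; out.append(np.r_[(q1+q2)/2,np.linalg.norm(q1-q2)])
    return np.array(out)
def proj(d,X):
    return cv2.projectPoints(np.float64(X).reshape(-1,1,3),cv2.Rodrigues(np.array(d["R"]))[0],np.float64(d["t"]),K(d),np.array(d["distortion"]))[0].reshape(-1,2)
E
python3 - <<'E'
from h import *
d=pickle.load(open("im0.pkl","rb"))
for n in("top","scene"):
    im=d[n]["frame"]; print(n,im[300,345] if n=="top" else im[245,325])
    hsv=cv2.cvtColor(im,cv2.COLOR_BGR2HSV)
    m=((im.min(2)>135)).astype(np.uint8)
    cs,_=cv2.findContours(m,cv2.RETR_EXTERNAL,cv2.CHAIN_APPROX_NONE)
    for c in cs:
        if 300<cv2.contourArea(c)<3000:
            P=onz(d[n],c.reshape(-1,2),5)[:,:2].astype(np.float32)
            r=cv2.minAreaRect(P); print(c.reshape(-1,2).mean(0).round(),np.round(r[0]),np.round(r[1]),round(r[2],1))
T=d["top"]["frame"][180:330,110:290];S=d["scene"]["frame"][220:440,340:520]
cv2.imwrite("pics/rt.png",cv2.resize(T,None,fx=4,fy=4,interpolation=2));cv2.imwrite("pics/rs.png",cv2.resize(S,None,fx=2.7,fy=2.7,interpolation=2))
C=d["top"]["frame"][250:335,310:460];cv2.imwrite("pics/ct.png",cv2.resize(C,None,fx=5,fy=5,interpolation=2))
E
```

```text
top [189 196 195]
[339. 310.] [ 461. -109.] [83. 82.] 87.2
[428. 281.] [ 531. -311.] [102.  83.] 72.7
[233. 261.] [571. 147.] [81. 96.] 36.9
[178. 246.] [599. 269.] [300.  27.] 42.1
[482. 204.] [ 714. -444.] [51. 53.] 64.6
scene [193 207 206]
[430. 313.] [481. 156.] [76. 33.] 41.3
[396. 313.] [524. 107.] [172.  76.] 11.8
[445. 294.] [410. 142.] [315.  30.] 42.3
[332. 244.] [ 454. -106.] [83. 96.] 86.9
[240. 219.] [ 528. -307.] [104.  88.] 72.3
[531. 164.] [-80.  71.] [70. 80.] 89.2
[445. 160.] [ 17. -91.] [174.  53.] 4.6
```

View pics/rt.png

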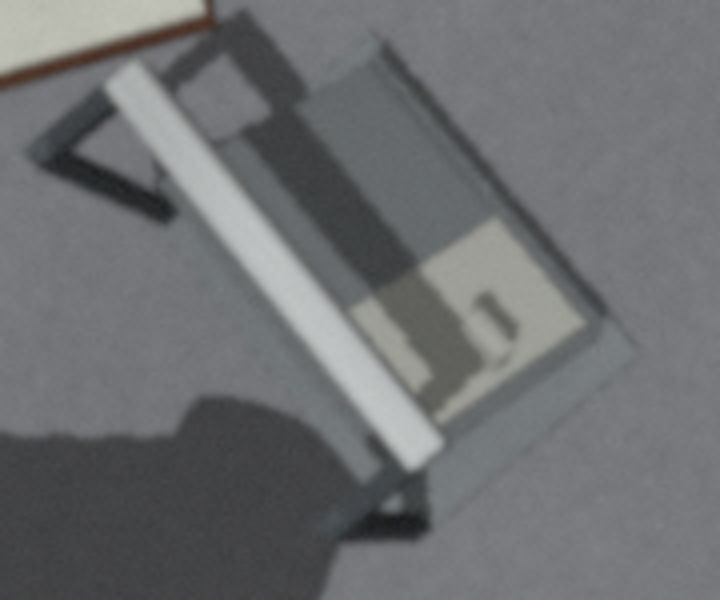

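View pics/rs.png

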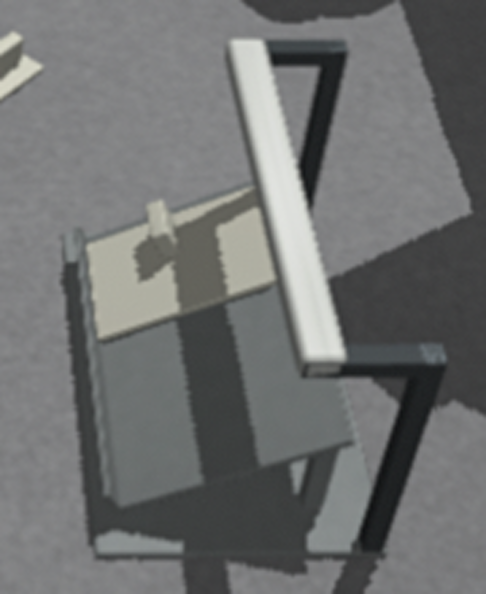

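View pics/ct.png

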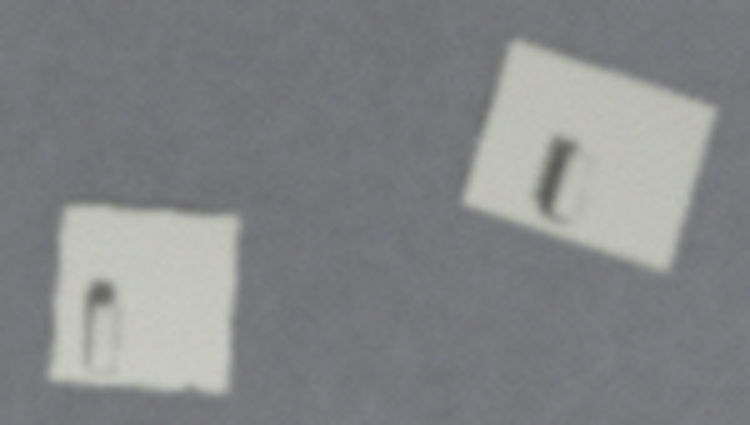

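Crops: in the top crop the header card's bottom corners are at (500,218) and (587,322), and in the scene crop at (100,342) and (85,245). In the card crop both ribs sit toward image left and bottom, so card top is about +y world and card left is about −x world. Now I'll compute the deck frame and project it back as a check.

```bash
python3 - <<'E'
from h import *
d=pickle.load(open("im0.pkl","rb"));T,S=d["top"],d["scene"]
a=np.array([[500,218],[587,322]])/4+[110,180]
b=np.array([[100,342],[85,245]])/2.7+[340,220]
p=onz(T,a,26.4);q=onz(S,b,26.4)
print(p.round(1),np.linalg.norm(p[0]-p[1]));print(q.round(1),np.linalg.norm(q[0]-q[1]));print(tri(T,a,S,b).round(1))
# lamp top
for n,lam in(("top",176+9),("scene",185)):
    im=d[n]["frame"];m=((im.min(2)>135)).astype(np.uint8)
    for c in cv2.findContours(m,cv2.RETR_EXTERNAL,cv2.CHAIN_APPROX_NONE)[0]:
        P=onz(d[n],c.reshape(-1,2),lam)[:,:2].astype(np.float32);r=cv2.minAreaRect(P)
        if 180<max(r[1])<330 and min(r[1])<40:print(n,np.round(r[0],1),np.round(r[1]),r[2])
# rack lip ends in top crop: inner lower plate corner, y=-105
for nm,z,px in(("lip outer top y=+105?",22+15*np.cos(np.radians(28)),(605,315)),("lip outer y=-105",22+15*np.cos(np.radians(28)),(385,42))):
    print(nm,onz(T,[np.array(px)/4+[110,180]],z).round(1))
e=onz(T,[[0,0]],0)
E
```

```text
[[622.9 128.9  26.4]
 [565.1  76.8  26.4]] 77.81637992635734
[[626.  139.5  26.4]
 [566.9  83.1  26.4]] 81.68611373911054
[[622.4 133.4  18.    6.8]
 [564.5  79.2  21.5   4.1]]
top [574.  209.5] [248.  22.] 42.1068229675293
scene [575.6 214. ] [247.  24.] 42.263694763183594
lip outer top y=+105? [[568.3  65.6  35.2]]
lip outer y=-105 [[721.7 199.2  35.2]]
```

The lamp gives the deck pose: origin about (634.5,145.8), lip line at 42.15°. The header corners agree within 1 mm when the two views are averaged. The tall rib is at about (515,-298) with card x at 72.7°, and the short rib at about (443,-90) at 87.2°. Next is a small calculator for tool-axis steps.

```bash
cat >> h.py <<'E'
def down(yaw):  # tool pointing down, tool y at yaw (deg)
    a=np.radians(yaw);y=np.array([np.cos(a),np.sin(a),0]);z=np.array([0,0,-1.]);return np.c_[np.cross(y,z),y,z]
def deckM():
    a=np.radians(42.15);xh=np.array([-np.sin(a),np.cos(a),0]);y=np.array([-np.cos(a),-np.sin(a),0]);s=np.radians(28)
    x=xh*np.cos(s)+np.array([0,0,np.sin(s)]);return np.c_[x,y,np.cross(x,y)],np.array([634.5,145.8,22.])
def steps(p,R,pts,jaw,spin=None):
    """pts: list of (pos,R,n) ; prints per-row tool steps"""
    p=np.array(p,float);R=np.array(R)
    for tp,TR,n in pts:
        dp=(np.array(tp)-p)/n; rv=Rt.from_matrix(R.T@TR).as_rotvec()
        if spin and np.linalg.norm(rv)>2.9 and rv[2]*spin<0: rv=rv*(1-2*np.pi/np.linalg.norm(rv))
        rv=rv/n; w=np.r_[np.zeros(3)]
        for i in range(n):
            s=np.round(R.T@dp,1); r=np.round(rv,3)
            print([*map(float,s),*map(float,r),jaw],end=", ")
            p=p+R@s;R=R@Rt.from_rotvec(r).as_matrix()
        print("\n->",p.round(1))
    return p,R
def now():
    from workcell import sensors
    o=sensors.get_obs();return o,np.array(o["ee_pos"]),Rt.from_rotvec(o["orientation"]).as_matrix()
E
python3 - <<'E'
from h import *
o,p,R=now()
steps(p,R,[((370,130,215),down(71.4-89.35),9),((514,-296,130),down(-107.3),9)],0,spin=1)
E
```

```text
[-34.3, -42.6, 0.8, -0.0, 0.0, 0.173, 0], [-41.1, -36.0, 0.8, -0.0, 0.0, 0.173, 0], [-46.7, -28.4, 0.8, -0.0, 0.0, 0.173, 0], [-50.9, -19.9, 0.8, -0.0, 0.0, 0.173, 0], [-53.6, -10.9, 0.8, -0.0, 0.0, 0.173, 0], [-54.7, -1.5, 0.8, -0.0, 0.0, 0.173, 0], [-54.1, 8.0, 0.8, -0.0, 0.0, 0.173, 0], [-51.9, 17.1, 0.8, -0.0, 0.0, 0.173, 0], [-48.2, 25.8, 0.8, -0.0, 0.0, 0.173, 0], 
-> [369.8 130.  215.3]
[-40.1, 29.8, 9.5, 0.0, 0.0, 0.173, 0], [-34.4, 36.2, 9.5, 0.0, 0.0, 0.173, 0], [-27.6, 41.6, 9.5, 0.0, 0.0, 0.173, 0], [-20.1, 45.8, 9.5, 0.0, 0.0, 0.173, 0], [-11.9, 48.5, 9.5, 0.0, 0.0, 0.173, 0], [-3.4, 49.8, 9.5, 0.0, 0.0, 0.173, 0], [5.3, 49.7, 9.5, 0.0, 0.0, 0.173, 0], [13.7, 48.0, 9.5, 0.0, 0.0, 0.173, 0], [21.8, 44.9, 9.5, 0.0, 0.0, 0.173, 0], 
-> [ 513.9 -295.9  130.2]
```

```bash
python3 -m handwheel '[[-34,-43,1,0,0,0.173,0],[-41,-36,1,0,0,0.173,0],[-47,-28,1,0,0,0.173,0],[-51,-20,1,0,0,0.173,0],[-54,-11,1,0,0,0.173,0],[-55,-1,1,0,0,0.173,0],[-54,8,1,0,0,0.173,0],[-52,17,1,0,0,0.173,0],[-48,26,1,0,0,0.173,0]]'
python3 -m handwheel '[[-40,30,9.5,0,0,0.173,0],[-34,36,9.5,0,0,0.173,0],[-28,42,9.5,0,0,0.173,0],[-20,46,9.5,0,0,0.173,0],[-12,48,9.5,0,0,0.173,0],[-3,50,9.5,0,0,0.173,0],[5,50,9.5,0,0,0.173,0],[14,48,9.5,0,0,0.173,0],[22,45,9.5,0,0,0.173,0],[0,0,0,0,0,0,0]]'
python3 - <<'E'
from h import *
from workcell import viewer
o,p,R=now();print(o["t"],p.round(1),R.round(3),np.round(o["qpos"],2))
d={n:viewer.get_image(n) for n in("wrist","scene")};pickle.dump(d,open("im1.pkl","wb"))
w=d["wrist"];print("tall rib expected",proj(w,[[515,-298,29],[515,-298,5]]))
cv2.imwrite("pics/w1.png",np.hstack([cv2.resize(d[k]["frame"],(400,300)) for k in d]))
E
```

```text
t: 1.27
ee_pos: [371.1, 128.1, 213.8]
orientation: [2.544, 1.842, 0.001]
ft_force: [-0.3, -0.2, 0.4]
width: 88.0
grasp_force: 0.0
t: 2.52
ee_pos: [516.2, -299.0, 127.2]
orientation: [3.106, -0.473, 0.0]
ft_force: [0.0, 0.4, 0.1]
width: 88.0
grasp_force: 0.0
2.525 [ 516.2 -299.   127.2] [[ 0.955 -0.297  0.   ]
 [-0.297 -0.955 -0.   ]
 [ 0.     0.    -1.   ]] [-0.54  0.5   1.76 -0.    0.88  1.33]
tall rib expected [[311.0785868  242.31671424]
 [311.15666929 234.52702468]]
```

View pics/w1.png

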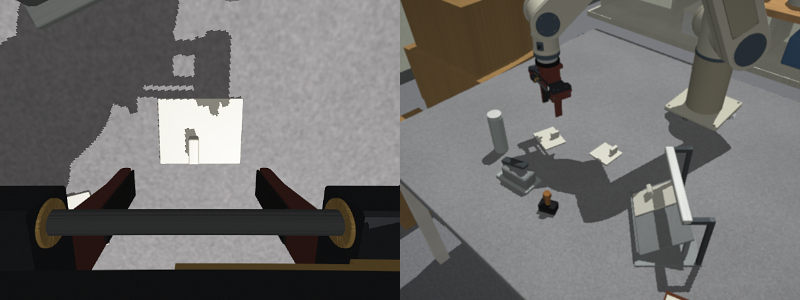

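The rib is seen at about (193,150) in the half-size wrist view, against (194,151) expected, so the calibration is good. Before going near the lamp I need the gripper body's long direction.

```bash
python3 - <<'E'
from h import *
d=pickle.load(open("im1.pkl","rb"));S=d["scene"]
R=down(-107.3);p=np.array([516.2,-299,127.2])
im=S["frame"].copy()
for y in(-89,89):
    for x in(-37,37):
        for z in(-80,-130):
            u=proj(S,[p+R@[x,y,z]])[0].astype(int); cv2.circle(im,tuple(map(int,u)),1,(0,255,0) if z==-80 else (0,255,255),-1)
c=im[40:200,160:320];cv2.imwrite("pics/g1.png",cv2.resize(c,None,fx=3.5,fy=3.5,interpolation=2))
E
```

```text
(no output)
```

View pics/g1.png

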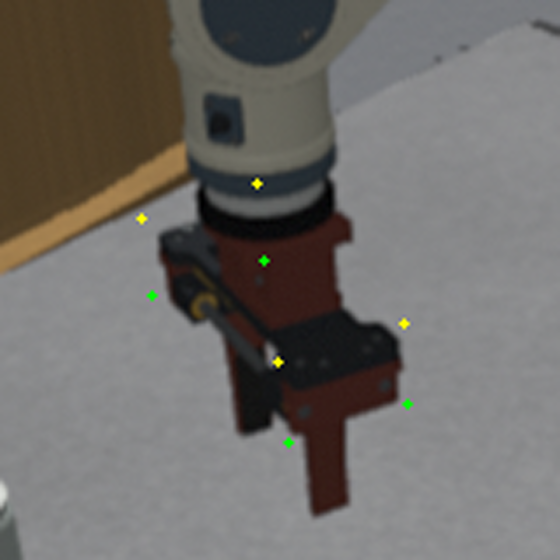

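The carriers span about 178 mm along the closing direction when open. So I'll release with the jaws only part open and keep a few degrees of extra tilt away from the lamp. Now descend and grasp the tall card.

```bash
python3 -m handwheel '[[-1.5,-0.5,45,0,0,0,0.3],[0,0,40,0,0,0,0.3],[0,0,24,0,0,0,0.3],[0,0,9,0,0,0,0.4],[0,0,0,0,0,0,1],[0,0,0,0,0,0,1],[0,0,0,0,0,0,1],[0,0,0,0,0,0,1],[0,0,0,0,0,0,1]]'
python3 - <<'E'
from h import *
o,p,R=now();print(p.round(1),R.round(3).tolist(),np.round(o["ft_force"],1),o["width"],o["grasp_force"])
E
```

```text
t: 3.75
ee_pos: [514.7, -295.6, 10.7]
orientation: [3.106, -0.467, 0.001]
ft_force: [-1.6, -0.2, 4.3]
width: 11.7
grasp_force: 30.0
[ 514.7 -295.6   10.7] [[0.956, -0.294, 0.001], [-0.294, -0.956, -0.0], [0.001, 0.0, -1.0]] [-1.6 -0.2  4.3] 11.65883908705979 29.989963173866272
```

Gripped: width 11.7 mm, rib force 30 N. Next, the route to the rack hover.

```bash
cat >> h.py <<'E'
G=np.array([[0,-1,0],[-1,0,0],[0,0,-1.]])
def place(yr,g,up,off,tilt=4,roll=0.1):
    """tool pose in world: right edge of card at deck y=yr, bottom edge g from lip, raised by up; off=rib centre above TCP"""
    D,O=deckM(); Rc=Rt.from_euler("YX",[-np.radians(tilt),roll]).as_matrix()
    c=np.array([g,yr,up])+Rc@[58,59,17]
    return O+D@(c+Rc@[0,0,-off]), D@Rc@G
def where(p,R,off):
    D,O=deckM(); Rc=D.T@R@G.T; return (D.T@(p+R@[0,0,-off]-O)).round(1), Rc.round(3)
E
python3 - <<'E'
from h import *
o,p,R=now()
A,RA=place(-35,4,80,6.3);B,RB=place(-35,4,22,6.3);C,_=place(-35,4,4,6.3)
print(A,B,C,where(A,RA,6.3)[0])
M=down(-70)
steps(p,R,[(p+[0,0,130],R,3),(A,RA,10),(B,RB,2),(C,RB,2)],1)
E
```

```text
[613.42377265 135.35209872 139.27294165] [595.15086722 155.53968063  88.06198127] [589.47996553 161.80479226  72.1689246 ] [ 60.3  22.  106.8]
[0.0, 0.0, -43.3, 0.0, 0.0, 0.0, 1], [0.0, 0.0, -43.3, 0.0, 0.0, 0.0, 1], [0.0, 0.0, -43.3, 0.0, 0.0, 0.0, 1], 
-> [ 514.6 -295.6  140.6]
[-3.2, -44.1, 0.1, 0.046, -0.038, -0.103, 1], [1.4, -44.1, 2.2, 0.046, -0.038, -0.103, 1], [6.0, -43.6, 4.1, 0.046, -0.038, -0.103, 1], [10.6, -42.5, 5.7, 0.046, -0.038, -0.103, 1], [15.2, -40.9, 7.2, 0.046, -0.038, -0.103, 1], [19.6, -38.7, 8.3, 0.046, -0.038, -0.103, 1], [23.8, -36.1, 9.2, 0.046, -0.038, -0.103, 1], [27.7, -33.0, 9.9, 0.046, -0.038, -0.103, 1], [31.3, -29.5, 10.2, 0.046, -0.038, -0.103, 1], [34.5, -25.6, 10.2, 0.046, -0.038, -0.103, 1], 
-> [613.4 135.2 139.2]
[3.0, 2.0, 28.8, -0.001, -0.0, -0.001, 1], [2.9, 2.0, 28.8, -0.001, -0.0, -0.001, 1], 
-> [595.2 155.5  88. ]
[0.9, 0.6, 8.9, -0.0, -0.0, -0.0, 1], [0.9, 0.6, 8.9, -0.0, -0.0, -0.0, 1], 
-> [589.5 161.8  72.2]
```

```bash
python3 -m handwheel '[[0,0,-20,0,0,0,1],[0,0,-50,0,0,0,1],[0,0,-60,0,0,0,1]]'
python3 -m handwheel '[[-3,-44,0,0.046,-0.038,-0.103,1],[1.5,-44,2,0.046,-0.038,-0.103,1],[6,-43.5,4,0.046,-0.038,-0.103,1],[10.5,-42.5,5.5,0.046,-0.038,-0.103,1],[15,-41,7,0.046,-0.038,-0.103,1],[19.5,-38.5,8.5,0.046,-0.038,-0.103,1],[24,-36,9,0.046,-0.038,-0.103,1],[27.5,-33,10,0.046,-0.038,-0.103,1],[31,-29.5,10,0.046,-0.038,-0.103,1],[34.5,-25.5,10,0.046,-0.038,-0.103,1]]'
python3 -m handwheel '[[0,0,0,0,0,0,1],[0,0,0,0,0,0,1]]'
python3 - <<'E'
from h import *
from workcell import viewer
o,p,R=now();print(o["t"],np.round(o["qpos"],2),o["width"],where(p,R,6.3))
d={n:viewer.get_image(n) for n in("scene","wrist")};pickle.dump(d,open("im2.pkl","wb"))
cv2.imwrite("pics/p2.png",np.hstack([cv2.resize(d["scene"]["frame"][120:420,260:560],(400,400)),cv2.resize(d["wrist"]["frame"],(400,300))[:, :] if 0 else cv2.copyMakeBorder(cv2.resize(d["wrist"]["frame"],(400,300)),0,100,0,0,0)]))
E
```

```text
t: 4.12
ee_pos: [513.7, -294.9, 141.7]
orientation: [-3.106, 0.467, 0.003]
ft_force: [0.1, -0.2, -1.2]
width: 11.5
grasp_force: 30.0
t: 5.38
ee_pos: [613.5, 135.6, 141.2]
orientation: [-2.434, -0.981, 0.396]
ft_force: [0.0, -0.4, -0.7]
width: 11.6
grasp_force: 30.0
t: 5.62
ee_pos: [612.8, 134.0, 140.4]
orientation: [-2.438, -0.976, 0.396]
ft_force: [-0.5, 0.7, -0.9]
width: 11.7
grasp_force: 30.0
5.625 [0.03 0.74 1.4  0.35 1.47 0.72] 11.672576568138794 (array([ 60.2,  23.4, 108. ]), array([[ 0.997, -0.004, -0.072],
       [-0.003,  0.995, -0.1  ],
       [ 0.072,  0.1  ,  0.992]]))
```

View pics/p2.png

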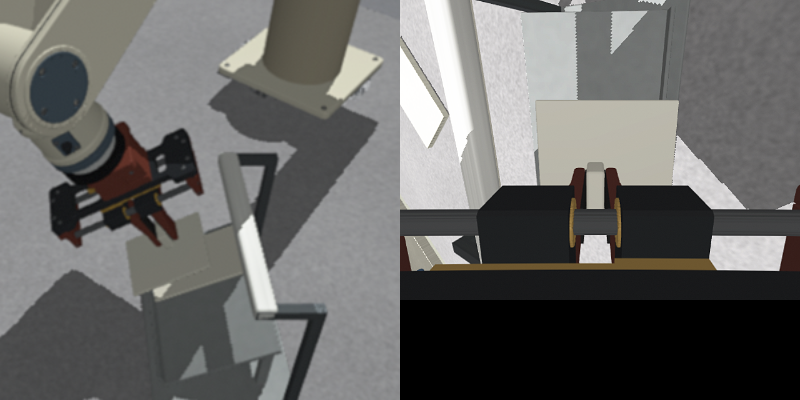

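The picture shows the card held square over the rack, with the tool body's end plates (±89 mm) near the lamp. I'll calculate the clearance before descending.

```bash
python3 - <<'E'
from h import *
D,O=deckM();s=np.radians(28)
L=lambda x,z:np.array([np.cos(s)*x+np.sin(s)*(z-22),-np.sin(s)*x+np.cos(s)*(z-22)])
c=[L(x,z) for x,z in((77,167),(77,185),(101,167))]
print("lamp",np.round(c,1))
for t in(4,6,8,10):
    p,R=place(-33,1,0,6.3,tilt=t)
    q=(D.T@(p+R@[0,-89,-80]-O)).round(1); q2=(D.T@(p+R@[0,-89,-110]-O)).round(1);print(t,q,q2)
o,p,R=now()
B,RB=place(-33,4,22,6.3,tilt=8);C,_=place(-33,4,5,6.3,tilt=8)
steps(p,R,[(B,RB,3),(C,RB,2)],1)
E
```

```text
lamp [[136.1  91.9]
 [144.5 107.8]
 [157.3  80.6]]
4 [140.9  16.7 106.2] [138.9  13.7 135.9]
6 [137.1  16.7 111. ] [134.   13.7 140.7]
8 [133.2  16.7 115.7] [129.   13.7 145.2]
10 [129.1  16.7 120.2] [123.9  13.7 149.6]
[1.8, 1.7, 18.4, 0.022, -0.0, -0.004, 1], [1.8, 2.1, 18.4, 0.022, -0.0, -0.004, 1], [1.8, 2.5, 18.3, 0.022, -0.0, -0.004, 1], 
-> [595.9 151.9  90.8]
[0.8, 1.2, 8.4, 0.0, -0.0, 0.001, 1], [0.8, 1.2, 8.4, 0.0, -0.0, 0.001, 1], 
-> [590.5 157.7  75.7]
```

```bash
python3 -m handwheel '[[2,1.5,18.5,0.022,0,-0.004,1],[2,2,18.5,0.022,0,-0.004,1],[1.5,2.5,18.5,0.022,0,-0.004,1],[1,1,8.5,0,0,0,1],[0.5,1,8.5,0,0,0,1],[0,0,0,0,0,0,1],[0,0,0,0,0,0,1]]'
python3 - <<'E'
from h import *
o,p,R=now();print(where(p,R,6.3),np.round(o["ft_force"],1))
C,RC=place(-33,4,0,6.3,tilt=8);print(where(C,RC,6.3)[0]);steps(p,R,[(C,RC,1)],1)
E
```

```text
t: 6.6
ee_pos: [590.4, 159.5, 75.5]
orientation: [-2.372, -0.963, 0.416]
ft_force: [-0.5, -0.5, 0.3]
width: 11.8
grasp_force: 30.0
(array([59.4, 22.8, 34.8]), array([[ 0.99 , -0.017, -0.138],
       [ 0.003,  0.995, -0.099],
       [ 0.139,  0.098,  0.985]])) [-0.5 -0.5  0.3]
[58.3 24.  30.7]
[-0.8, 1.7, 4.1, 0.001, -0.0, 0.003, 1], 
-> [588.9 159.4  71.3]
```

```bash
python3 -m handwheel '[[-0.5,0,2,0,0,0.003,1],[-0.5,0,2,0,0,0,1],[0,0,0,0,0,0,1]]'; python3 -m handwheel '[[0,2,0,0,0,0,1],[0,2,0,0,0,0,1],[0,0,0,0,0,0,1]]'
python3 - <<'E'
from h import *
o,p,R=now();print(where(p,R,6.3),np.round(R.T@o["ft_force"],1))
E
```

```text
t: 6.98
ee_pos: [587.3, 160.2, 71.9]
orientation: [-2.373, -0.958, 0.419]
ft_force: [-0.6, 0.8, 0.2]
width: 11.9
grasp_force: 30.0
t: 7.35
ee_pos: [589.6, 158.1, 70.0]
orientation: [-2.372, -0.958, 0.419]
ft_force: [-2.3, 1.2, 3.3]
width: 11.6
grasp_force: 30.0
(array([56.3, 24.4, 30.1]), array([[ 0.99 , -0.013, -0.139],
       [-0.001,  0.995, -0.1  ],
       [ 0.14 ,  0.099,  0.985]])) [-1.1 -3.9 -1.1]
```

```bash
python3 -m handwheel '[[0,0,1.5,0,0,0,1],[0,0,1,0,0,0,1],[0,0,0,0,0,0,1]]'
python3 - <<'E'
from h import *
o,p,R=now();print(where(p,R,6.3)[0],np.round(R.T@o["ft_force"],1))
E
```

```text
t: 7.72
ee_pos: [589.1, 158.7, 69.2]
orientation: [-2.373, -0.959, 0.417]
ft_force: [-1.9, -1.0, 12.2]
width: 11.7
grasp_force: 30.1
[56.6 24.4 29.1] [-3.  -7.6 -9.3]
```

Seated on the plate and the lip. Releasing gently, part open, then backing straight off.

```bash
python3 -m handwheel '[[0,-0.5,-1,0,0,0,0.84],[0,0,0,0,0,0,0.8],[0,0,0,0,0,0,0.74],[0,0,0,0,0,0,0.7],[0,0,0,0,0,0,0.66],[0,0,0,0,0,0,0.66]]'
python3 -m handwheel '[[0,0,-8,0,0,0,0.66],[0,0,-20,0,0,0,0.66],[0,0,-30,0,0,0,0.66],[0,0,-45,0,0,0,0.66],[0,0,0,0,0,0,0.66]]'
python3 - <<'E'
from h import *
from workcell import viewer
o,p,R=now();print(where(p,R,6.3)[0],np.round(o["ft_force"],1))
d={n:viewer.get_image(n) for n in("scene","wrist","top")};pickle.dump(d,open("im3.pkl","wb"))
D,O=deckM()
q=[[58,24,35],[58-58,-35,5],[100,-35,5],[0,45,13]]
im=d["wrist"]["frame"].copy()
for x in q: cv2.circle(im,tuple(map(int,proj(d["wrist"],[O+D@x])[0])),3,(0,0,255),1)
s=d["scene"]["frame"].copy()
for x in q: cv2.circle(s,tuple(map(int,proj(d["scene"],[O+D@x])[0])),2,(0,0,255),1)
cv2.imwrite("pics/p3.png",np.hstack([cv2.resize(s[210:430,340:520],(400,489)),cv2.copyMakeBorder(cv2.resize(im,(400,300)),0,189,0,0,0)]))
E
```

```text
t: 8.48
ee_pos: [588.6, 158.7, 68.6]
orientation: [-2.373, -0.958, 0.419]
ft_force: [-0.1, -0.1, 0.2]
width: 29.6
grasp_force: 0.0
t: 9.1
ee_pos: [640.5, 119.4, 155.6]
orientation: [-2.377, -0.96, 0.408]
ft_force: [0.2, -0.5, 0.4]
width: 29.6
grasp_force: 0.0
[ 41.   12.6 135.2] [ 0.2 -0.5  0.4]
```

View pics/p3.png

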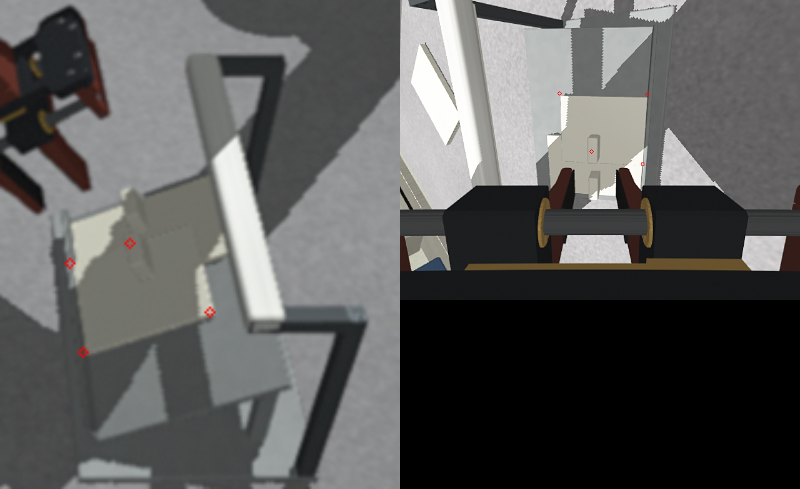

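The tall card lies as intended: rib near the expected mark, right edge and corners on the marks, ribs in line. Now the short card.

```bash
python3 - <<'E'
from h import *
o,p,R=now()
steps(p,R,[((443,-89,125),down(-92.8),7)],0.4)
E
```

```text
[-40.3, 5.3, 4.9, -0.08, 0.048, 0.113, 0.4], [-39.6, 9.4, 3.6, -0.08, 0.048, 0.113, 0.4], [-38.5, 13.6, 2.6, -0.08, 0.048, 0.113, 0.4], [-36.8, 17.7, 2.1, -0.08, 0.048, 0.113, 0.4], [-34.7, 21.6, 1.9, -0.08, 0.048, 0.113, 0.4], [-32.2, 25.2, 2.2, -0.08, 0.048, 0.113, 0.4], [-29.2, 28.5, 2.9, -0.08, 0.048, 0.113, 0.4], 
-> [443.1 -89.1 124.9]
```

```bash
python3 -m handwheel '[[-40,5.5,5,-0.08,0.048,0.113,0.5],[-39.5,9.5,3.5,-0.08,0.048,0.113,0.4],[-38.5,13.5,2.5,-0.08,0.048,0.113,0.4],[-37,17.5,2,-0.08,0.048,0.113,0.4],[-34.5,21.5,2,-0.08,0.048,0.113,0.4],[-32,25,2,-0.08,0.048,0.113,0.4],[-29,28.5,3,-0.08,0.048,0.113,0.4],[0,0,0,0,0,0,0.4]]'
python3 - <<'E'
from h import *
from workcell import viewer
o,p,R=now();print(o["t"],p.round(1),R.round(3).tolist())
w=viewer.get_image("wrist");im=w["frame"]
Tg=np.array([442.9,-90.1]);print("rib exp",proj(w,[[*Tg,29]]))
for t in(135,165,195):
    m=(im.min(2)>t).astype(np.uint8);m[330:]=0
    for c in cv2.findContours(m,cv2.RETR_EXTERNAL,cv2.CHAIN_APPROX_NONE)[0]:
        if cv2.contourArea(c)>4000:
            r=cv2.minAreaRect(onz(w,c.reshape(-1,2),5)[:,:2].astype(np.float32));print(t,np.round(r[0],1),np.round(r[1]),round(r[2],1))
u=proj(w,[[*Tg,29]])[0].astype(int)
cv2.imwrite("pics/w4.png",cv2.resize(im[u[1]-100:u[1]+100,u[0]-120:u[0]+120],None,fx=2.5,fy=2.5))
E
```

```text
t: 10.25
ee_pos: [440.1, -87.9, 124.1]
orientation: [3.138, -0.08, -0.011]
ft_force: [0.4, -0.1, 0.1]
width: 52.7
grasp_force: 0.0
10.25 [440.1 -87.9 124.1] [[0.999, -0.051, -0.007], [-0.051, -0.999, -0.003], [-0.007, 0.003, -1.0]]
rib exp [[314.38792918 236.51156047]]
135 [ 476.  -128.1] [434. 236.] 87.3
165 [ 476.  -128.3] [434. 236.] 87.3
195 [ 460.4 -107.8] [80. 79.] 87.3
```

```bash
echo
```

```text
(no output)
```

The wrist view gives 80 x 79 mm at 87.3°, so the rib is at (442.3,-88.9). Descend and grasp.

```bash
python3 -m handwheel '[[3,0.5,45,0,0,0,0.4],[0,0,40,0,0,0,0.4],[0,0,22,0,0,0,0.4],[0,0,8,0,0,0,0.4],[0,0,0,0,0,0,1],[0,0,0,0,0,0,1],[0,0,0,0,0,0,1],[0,0,0,0,0,0,1]]'
python3 - <<'E'
from h import *
o,p,R=now();print(p.round(1),R.round(3).tolist(),o["width"],o["grasp_force"],o["ft_force"].round(1))
off=17-p[2]
A,RA=place(-84,4,70,off,tilt=8);B,RB=place(-84,4,22,off,tilt=8);C,_=place(-84,4,4,off,tilt=8)
print(off,where(A,RA,off)[0],where(C,RB,off)[0])
p2=p+[0,0,130]
steps(p,R,[(p2,R,3),(A,RA,8),(B,RB,2),(C,RB,2)],1)
E
```

```text
t: 11.3
ee_pos: [447.6, -89.6, 10.8]
orientation: [3.137, -0.079, -0.001]
ft_force: [-0.5, 0.2, 0.4]
width: 16.1
grasp_force: 0.0
[447.6 -89.6  10.8] [[0.999, -0.05, -0.001], [-0.05, -0.999, -0.004], [-0.001, 0.004, -1.0]] 16.0586521280653 0.0 [-0.5  0.2  0.4]
6.167708902219253 [ 58.3 -27.  100.7] [ 58.3 -27.   34.7]
[-0.0, 0.2, -43.3, 0.0, 0.0, 0.0, 1], [-0.0, 0.2, -43.3, 0.0, 0.0, 0.0, 1], [-0.0, 0.2, -43.3, 0.0, 0.0, 0.0, 1], 
-> [447.6 -89.7 140.7]
[23.5, -33.6, 0.8, 0.07, -0.042, -0.099, 1], [26.7, -31.0, 2.0, 0.07, -0.042, -0.099, 1], [29.8, -28.0, 2.9, 0.07, -0.042, -0.099, 1], [32.5, -24.7, 3.4, 0.07, -0.042, -0.099, 1], [34.9, -21.1, 3.6, 0.07, -0.042, -0.099, 1], [37.0, -17.3, 3.4, 0.07, -0.042, -0.099, 1], [38.7, -13.4, 2.9, 0.07, -0.042, -0.099, 1], [39.9, -9.3, 2.1, 0.07, -0.042, -0.099, 1], 
-> [648.8 169.2 133.3]
[2.4, 3.3, 23.7, 0.001, -0.0, 0.0, 1], [2.4, 3.3, 23.7, 0.001, -0.0, 0.0, 1], 
-> [633.7 186.   90.9]
[0.9, 1.3, 8.9, -0.0, -0.0, 0.0, 1], [0.9, 1.3, 8.9, -0.0, -0.0, 0.0, 1], 
-> [628.  192.3  74.9]
```

Not closed yet (16 mm), and 5 mm off along the rib. Correct that, then close.

```bash
python3 -m handwheel '[[-5,0,0,0,0,0,0.75],[0,0,0,0,0,0,0.8],[0,0,0,0,0,0,1],[0,0,0,0,0,0,1],[0,0,0,0,0,0,1]]'
python3 -m handwheel '[[0,0,-20,0,0,0,1],[0,0,-50,0,0,0,1],[0,0,-60,0,0,0,1],[0,0,0,0,0,0,1]]'
python3 - <<'E'
from h import *
o,p,R=now();print(p.round(1));off=6.2
A,RA=place(-84,4,70,off,tilt=8)
steps(p,R,[(A,RA,8)],1)
E
```

```text
t: 11.92
ee_pos: [442.0, -89.2, 10.3]
orientation: [3.137, -0.079, -0.004]
ft_force: [-0.4, -1.0, 3.0]
width: 11.9
grasp_force: 30.0
t: 12.42
ee_pos: [445.5, -89.4, 144.1]
orientation: [3.135, -0.079, 0.011]
ft_force: [-0.8, 0.2, -1.2]
width: 12.2
grasp_force: 30.0
[445.5 -89.4 144.1]
[23.7, -33.6, 1.4, 0.071, -0.043, -0.099, 1], [27.0, -30.9, 2.6, 0.071, -0.043, -0.099, 1], [30.1, -27.9, 3.4, 0.071, -0.043, -0.099, 1], [32.8, -24.5, 3.9, 0.071, -0.043, -0.099, 1], [35.2, -20.8, 4.1, 0.071, -0.043, -0.099, 1], [37.3, -17.0, 3.9, 0.071, -0.043, -0.099, 1], [38.9, -12.9, 3.3, 0.071, -0.043, -0.099, 1], [40.1, -8.8, 2.3, 0.071, -0.043, -0.099, 1], 
-> [648.7 169.2 133.1]
```

```bash
python3 -m handwheel '[[23.5,-33.5,1.5,0.071,-0.043,-0.099,1],[27,-31,2.5,0.071,-0.043,-0.099,1],[30,-28,3.5,0.071,-0.043,-0.099,1],[33,-24.5,4,0.071,-0.043,-0.099,1],[35,-21,4,0.071,-0.043,-0.099,1],[37.5,-17,4,0.071,-0.043,-0.099,1],[39,-13,3.5,0.071,-0.043,-0.099,1],[40,-9,2.5,0.071,-0.043,-0.099,1],[0,0,0,0,0,0,1],[0,0,0,0,0,0,1]]'
python3 - <<'E'
from h import *
o,p,R=now();off=6.2;print(where(p,R,off),o["width"])
B,RB=place(-84,4,24,off,tilt=8);C,_=place(-84,4,6,off,tilt=8);print(where(C,RB,off)[0])
steps(p,R,[(B,RB,3),(C,RB,2)],1)
E
```

```text
t: 13.68
ee_pos: [643.8, 170.1, 125.8]
orientation: [-2.364, -0.955, 0.431]
ft_force: [-1.3, -0.5, -0.6]
width: 12.1
grasp_force: 30.0
(array([ 58.2, -23.9,  92.2]), array([[ 0.989, -0.013, -0.149],
       [-0.003,  0.994, -0.106],
       [ 0.15 ,  0.106,  0.983]])) 12.072869309657118
[ 58.3 -27.   36.7]
[2.4, 1.9, 12.2, -0.004, 0.002, -0.001, 1], [2.3, 1.8, 12.2, -0.004, 0.002, -0.001, 1], [2.3, 1.8, 12.2, -0.004, 0.002, -0.001, 1], 
-> [634.3 185.3  92.6]
[0.9, 1.2, 8.9, 0.001, 0.0, 0.001, 1], [0.9, 1.2, 8.9, 0.001, 0.0, 0.001, 1], 
-> [628.6 191.6  76.7]
```

```bash
python3 -m handwheel '[[2,2,12,-0.004,0.002,0,1],[2,2,12,-0.004,0.002,0,1],[2,1.5,12,-0.004,0.002,0,1],[1,1,9,0,0,0,1],[1,1,8,0,0,0,1],[0,0,0,0,0,0,1],[0,0,0,0,0,0,1]]'
python3 - <<'E'
from h import *
o,p,R=now();print(where(p,R,6.2),np.round(R.T@o["ft_force"],1))
C,RC=place(-84,4,0,6.2,tilt=8);steps(p,R,[(C,RC,1)],1)
E
```

```text
t: 14.55
ee_pos: [630.1, 191.2, 80.2]
orientation: [-2.374, -0.96, 0.415]
ft_force: [-0.8, 0.5, -0.8]
width: 12.0
grasp_force: 30.0
(array([ 58.8, -27.8,  40.3]), array([[ 0.991, -0.014, -0.136],
       [ 0.001,  0.995, -0.098],
       [ 0.137,  0.097,  0.986]])) [-0.1 -0.3  1.2]
[0.1, 1.9, 9.5, 0.002, -0.002, 0.001, 1], 
-> [626.8 193.6  71.4]
```

```bash
python3 -m handwheel '[[-0.5,0.5,4,0,0,0,1],[-0.5,0.5,3,0,0,0,1],[0,0,2,0,0,0,1],[0,0,0,0,0,0,1]]'
python3 -m handwheel '[[0,1.5,0,0,0,0,1],[0,1.5,0,0,0,0,1],[0,0,0,0,0,0,1]]'
python3 - <<'E'
from h import *
o,p,R=now();print(where(p,R,6.2)[0],np.round(R.T@o["ft_force"],1))
E
```

```text
t: 15.05
ee_pos: [625.3, 193.3, 72.1]
orientation: [-2.374, -0.96, 0.416]
ft_force: [-0.4, 0.2, -0.1]
width: 11.9
grasp_force: 30.0
t: 15.42
ee_pos: [627.1, 191.6, 70.7]
orientation: [-2.374, -0.959, 0.416]
ft_force: [-0.7, 0.2, 1.1]
width: 11.9
grasp_force: 30.0
[ 56.4 -25.9  30.8] [-0.5 -1.1 -0.5]
```

```bash
python3 -m handwheel '[[0,0.5,1,0,0,0,1],[0,0.5,1,0,0,0,1],[0,0,0.5,0,0,0,1],[0,0,0,0,0,0,1]]'
python3 - <<'E'
from h import *
o,p,R=now();print(where(p,R,6.2)[0],np.round(R.T@o["ft_force"],1))
E
```

```text
t: 15.92
ee_pos: [626.7, 192.1, 69.4]
orientation: [-2.373, -0.96, 0.415]
ft_force: [-2.5, 0.9, 9.3]
width: 11.4
grasp_force: 30.0
[ 56.4 -25.9  29.4] [-1.8 -7.4 -6. ]
```

Seated against the plate and lip. Release and retreat.

```bash
python3 -m handwheel '[[0,-0.5,-1,0,0,0,0.84],[0,0,0,0,0,0,0.8],[0,0,0,0,0,0,0.74],[0,0,0,0,0,0,0.7],[0,0,0,0,0,0,0.66],[0,0,0,0,0,0,0.66]]'
python3 -m handwheel '[[0,0,-8,0,0,0,0.66],[0,0,-20,0,0,0,0.66],[0,0,-30,0,0,0,0.66],[0,0,-45,0,0,0,0.66],[0,0,-40,0,0,0,0.66],[0,0,0,0,0,0,0.66]]'
python3 - <<'E'
from h import *
from workcell import viewer
d={n:viewer.get_image(n) for n in("scene","wrist")};pickle.dump(d,open("im5.pkl","wb"))
D,O=deckM()
ims=[]
for n in d:
    im=d[n]["frame"].copy()
    for x in[[58,24,35],[58,-26,35],[0,-85,5],[80,-85,5],[0,-35,5],[100,-35,5]]: cv2.circle(im,tuple(map(int,proj(d[n],[O+D@x])[0])),2,(0,0,255),1)
    ims.append(im)
cv2.imwrite("pics/p5.png",np.hstack([cv2.resize(ims[0][210:430,340:520],(400,489)),cv2.copyMakeBorder(cv2.resize(ims[1],(400,300)),0,189,0,0,0)]))
E
```

```text
t: 16.68
ee_pos: [626.6, 191.7, 68.9]
orientation: [-2.374, -0.96, 0.416]
ft_force: [-0.0, 0.1, 0.8]
width: 29.7
grasp_force: 0.0
t: 17.42
ee_pos: [696.4, 137.7, 188.4]
orientation: [-2.378, -0.961, 0.406]
ft_force: [0.3, -1.1, -0.1]
width: 29.8
grasp_force: 0.0
```

View pics/p5.png

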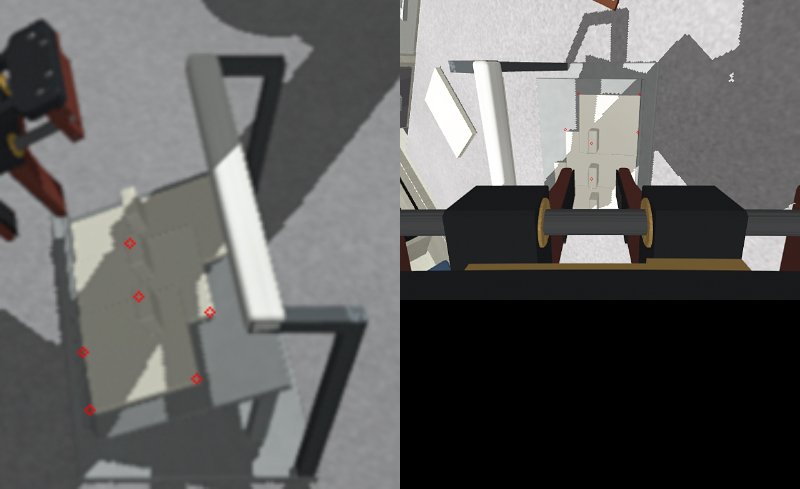

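Both cards lie fanned squarely at the lip. Their edges and ribs are on the expected marks and the hand is clear, so I'm handing in.

```bash
python3 -c "
from workcell import ctrl
print(ctrl.close_job())"
```

```text
the job is handed in; nothing more can be done
None
```

Both cards, the taller then the shorter, are laid in the fan against the lip and released; the job is handed in at about 17.5 s of the 53 s allowed, with no verdict returned, and the last picture showed both cards at their expected positions.

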